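# Dial the batch counter to 27 and load it

## Robot

A 6-joint arm with a two-finger parallel gripper is mounted at the origin on a cart in front of the work surface, level with it; the furniture and walls round the work are solid. World frame = base frame: x ahead of the robot, y to its left, z up, the work surface at z = 0. Lengths are in m, angles in rad, forces in N, time in s.
With the tool pointing down it reaches from about 0.275 to 0.975 m from the base axis. Payload 8.4 kg.
Tool frame: the origin (TCP) lies on the mounting face of the last link; the fingertips stand 190 mm ahead of it and the grasp point (between the pads) lies 171 mm ahead of it; x points along the fingers, z is the direction in which the jaws open and shut, and the axes are right-handed (so a half turn about x gives the same grasp; the last joint's range is limited). The gripper opens to 92 mm and grips with 3 to 60 N. Pads are 20 mm wide; open, the fingers measure 128 mm over their backs; the gripper's body (75 mm by 189 mm) begins 69 mm behind the grasp point.
Start: joints at [-1.157, 0.353, 1.633, -0, 1.155, -0.002], TCP at [0.252, -0.572, 0.405] pointing down, gripper open.
Joint ranges: [-2.63, 2.63], [-0.92, 2.1], [0.06, 2.66], [-1.3, 4.44], [0, 2.69], [-3.02, 3.02]. Speed limits (rad/s): [2.22, 2.22, 2.79, 3.14, 3.14, 3.14].

## Interface

Orientations are given as a 3x3 rotation matrix whose columns are the frame's x, y, z axes.
In Python, from station import robot gives the robot as it stands.
- The arm moves only by the shell command python3 -m jog 'ROWS'. ROWS is JSON, a list of rows, each a list of 7 numbers: the finger opening in cm, from 0 to 9.19, then the shift along the tool's x, y, z in cm, then the turn, a rotation vector about the tool's x, y, z in rad. In form: [[jaw, x, y, z, rx, ry, rz], ...]. A call has 1 to 8 rows; each row shifts and turns the pose as measured when the row begins, along the tool's axes as they then stand; what a row does not reach is not made up. A row lasts 1/8 s, in which the tool goes at most 62.5 mm and 10.7 degrees, less where a joint would pass 70% of its speed; a pose out of reach is approached as far as the arm can. A call is refused whole if a number of a shift passes 6.25 or a number of a turn 0.188, either way. A call with a gripper value outside its range is refused whole. The fingers move at their own pace and stop on an object; the grip force is fixed at half the most. Time passes only in rows, so rows that do not move let the fingers close. It gives the time, the measured TCP pose, the force and the opening at its end, in the units of the state.
- robot.read_state(): the state, without advancing time (a new reading comes with each control period).
- robot.grab_frame(name): name is "scene" or "top" or "wrist"; returns the picture (400x640x3 uint8, red, green, blue); there is no depth.
- robot.get_calibration(name): a dict with "fx", "fy", "cx", "cy" (pixels), "dist" ([k1, k2, p1, p2, k3] as OpenCV has them; the pictures are not rectified), "xyz" and "attitude" of the camera in the world; the wrist camera has in their place "mount" (4x4, takes a point from camera to tool coordinates, whose origin is the TCP and whose axes are the tool frame's). Camera axes: x right, y down, z forward; pixel columns grow to the right and rows downward; lengths in m; the calibration is good to about 2 mm. A picture is of the moment at which its call begins: read the wrist's pose just before it. get_calibration takes no time and is no camera call.
- robot.job_done(): hands the job in, once; it reports no verdict.
The state is a dict: "time": time; "joint_positions": joint angles; "qd": joint speeds; "joint_efforts": joint torques, N m; "eef_pos": TCP position; "ee_rot": TCP orientation; "contact_force": force on the tool from outside, world axes, zero at the start; "wrist_torque": the same for the moment, N m; "finger_gap": finger opening in m.
Only numpy, scipy, OpenCV 4.12 (cv2) and the standard library are available. Lean on these libraries where they do the work, as an engineer would, in place of code of your own. Each camera call takes 0.05 s, during which the arm holds its last target.

## Task

Set the batch counter on the bench to 27: its left (tens) wheel already shows 2 and must stay there, so roll the right (units) wheel with a fingertip until 7 stands at the index marks and has clicked home. Then press the round load key fully in, let it spring back, and take the hand away; leave the jar and the tape roll beside the counter where they are.

Things in the scene. Friction and masses are not known exactly. Their poses are not given: they have to be found in the camera images.
- counter: batch counter: fixed grey desk box, 112 deep (x) x 170 wide (y) x 91 high; origin: centre of its underside; its x points away from its front, y to its left, z up. Its front is a panel sloping 36 deg up and away. A fixed metal splash hood over the panel, underside 157 above the bench, reaches forward to x = -12, so the wheels and key are reached only with the fingers tilted, about square to the panel.
- units_top (a point): the proud top of the right (units) wheel's drum at rest, between the index marks, where the current digit shows; it does not turn. x points up the slope, y left along the axle, z out of the panel, square to it. The black drum is 56 across and 20 wide with ten 2.5 mm high cross ribs midway between its white digits; it stands 18 out of the panel.
- tens_top (a point): the same point on the left (tens) wheel, an equal wheel 52 mm to the left of the units wheel; not to be turned
- load_key_top (a point): centre of the outer face of the load key: white round key, 24 across, in a black collar, 52 mm to the right of the units wheel on the panel. It is pressed square into the panel; z points out of it. It moves with the key.
- units_wheel (a joint): turn of the units wheel, rad; digit = value / 0.6283, stops just past 0 and 9. It grows as the wheel's top is dragged down the slope, to the robot. It clicks from digit to digit and springs to the nearest (about 2 N at the rim to pass a click). The wheel yields into the panel on a spring, from about 1.5 N to 7 N over its 8 mm; a fingertip must press it to drag it, and may slip.
- tens_wheel (a joint): turn of the tens wheel, rad, as for the units wheel; starts at 2 (1.257)
- load_key (a joint): travel of the load key into the panel, m: 0 out, 0.006 fully in; sprung, about 5 N at full travel
- jar: clear round screw-top jar, 47 across, 80 high, loose, standing to the left of the counter; origin: centre of its underside; z along its axis
- tape: roll of tape lying flat, 90 across, 19 high, loose, to the right of the counter; origin: centre of its underside

How it is judged:
On the way, in this order (a step that is already met when the one before it is completed fails the run):
1. the units wheel stands at 7 (value of joint units_wheel between 4.248 and 4.548 rad), for 0.3 s.
2. the load key is pressed fully in (at least 4.5 of its 6 mm) with the units wheel at 7 (all of step 1 and value of joint load_key above 0.0045 m), for 0.05 s.
At the end, for the whole second after the job is handed in: The units wheel stands at 7 (4.398 rad, within 0.15 rad), the tens wheel still stands at 2 (1.257 rad, within 0.15 rad), the load key, after having been pressed with the counter at 27, is out again (under 1 mm) (all of step 1 and value of joint tens_wheel between 1.107 and 1.407 rad and value of joint load_key below 0.001 m); the robot touches nothing.
It fails at once if the tens wheel is turned off its 2 (more than about half a step) (value of joint tens_wheel below 0.94 rad or value of joint tens_wheel above 1.57 rad).
It fails at once if the load key is pressed while the units wheel is not at 7 (value of joint load_key above 0.0045 m and (value of joint units_wheel below 4.1 rad or value of joint units_wheel above 4.7 rad)).
It fails at once if the jar is shifted or knocked (more than 25 mm) (distance of jar from where it was at the start of the episode above 0.025 m).
It fails at once if the tape roll is shifted (more than 25 mm) (distance of tape from where it was at the start of the episode above 0.025 m).
It also fails if it takes over 48 s, if anything falls off the work surface, if the arm or the gripper's body presses on something with over 40 N, if the wrist force passes 120 N, or if a joint passes its speed limit or range.

## Working session

There is one attempt and no reset: what is moved stays moved. The work goes in short steps, Python scripts to look and compute and a shell command to move; the robot and the scene stay as the last step left them, time stands still between calls to the robot, and variables do not carry over. Pictures are saved under pics/ and viewed, and the job is handed in when it is done.

```bash
ls; mkdir -p pics; python3 - <<'E'
from station import robot
import cv2
s=robot.read_state();print(s)
for n in("scene","top","wrist"):
    im=robot.grab_frame(n);cv2.imwrite(f"pics/{n}0.png",im[:,:,::-1]);print(n,robot.get_calibration(n))
E
```

```text
pics
{'time': 0.0, 'joint_positions': array([-1.15740883e+00,  3.53611795e-01,  1.63412836e+00, -2.89065618e-05,
        1.15517476e+00, -2.40541223e-03]), 'qd': array([ 0.00142346,  0.00050849, -0.00218526,  0.00034592,  0.00041757,
        0.0007065 ]), 'joint_efforts': array([-9.95252121e-04, -5.93839431e+01, -3.34219265e+01,  6.95323362e-02,
        2.32715771e-02, -6.45075988e-05]), 'eef_pos': array([ 0.25234654, -0.57153795,  0.40398869]), 'ee_rot': array([[-5.55387700e-04,  9.14791612e-01,  4.03925734e-01],
       [ 1.20025545e-03,  4.03926115e-01, -9.14790825e-01],
       [-9.99999125e-01, -2.32495091e-05, -1.32231921e-03]]), 'contact_force': array([ 0.98708072, -0.67284893,  0.40350311]), 'wrist_torque': array([-0.02078192,  0.01248   , -0.02947893]), 'finger_gap': 0.09248744486560795}
scene {'fx': 501.42835538354484, 'fy': 501.42835538354484, 'cx': 320.11493142208315, 'cy': 204.81243808245097, 'dist': array([-0.13593137,  0.        ,  0.        ,  0.        ,  0.        ]), 'xyz': array([-0.26097353,  0.55646822,  0.61739475]), 'attitude': array([[-5.85118170e-01, -4.247149
[... 381 characters left out ...]
'attitude': array([[ 0.04975782, -0.97389269,  0.22148859],
       [-0.99874274, -0.04987033,  0.00508787],
       [ 0.00609067, -0.22146328, -0.97514969]])}
wrist {'fx': 328.67634857442334, 'fy': 328.67634857442334, 'cx': 315.2712770386081, 'cy': 202.58433034523765, 'dist': array([-0.00882662,  0.        ,  0.        ,  0.        ,  0.        ]), 'mount': array([[-1.70837859e-04, -2.52068518e-01,  9.67709374e-01,
         1.89266001e-02],
       [-1.01693628e-03, -9.67708844e-01, -2.52068560e-01,
         7.05996449e-02],
       [ 9.99999468e-01, -1.02716163e-03, -9.10163146e-05,
         5.67927957e-05],
       [ 0.00000000e+00,  0.00000000e+00,  0.00000000e+00,
         1.00000000e+00]])}
```

View pics/scene0.png

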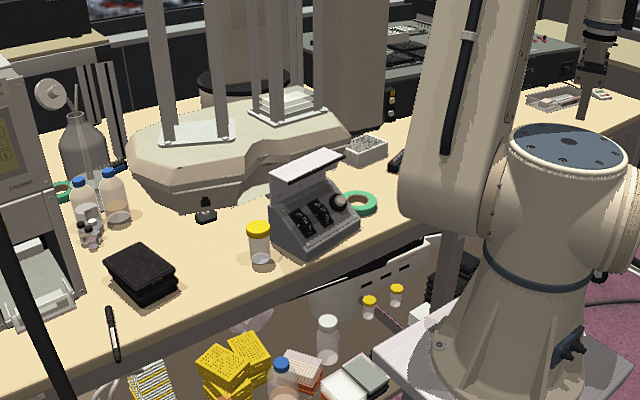

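View pics/top0.png

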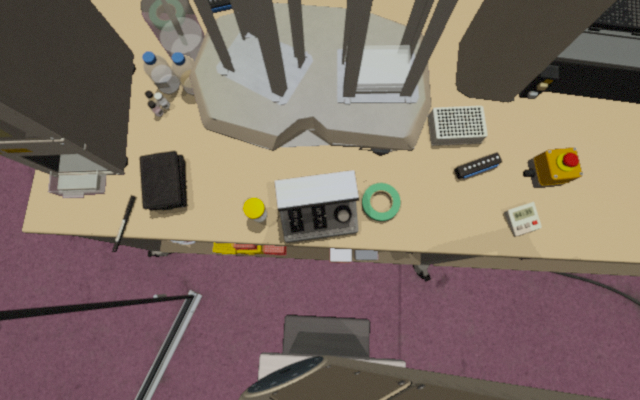

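View pics/wrist0.png

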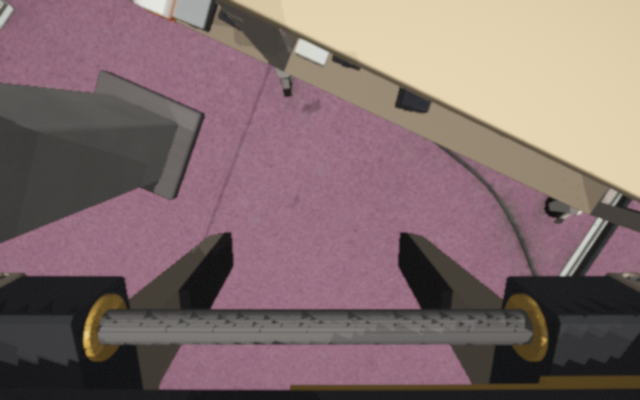

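The scene shows the counter at about (315,205), with the jar to its left at (260,243) and the green tape at (358,202). In the top view the counter is at (317,207), the jar cap at (255,210) and the tape at (381,202). I'll enlarge both views.

```bash
python3 - <<'E'
import cv2
a=cv2.imread("pics/scene0.png")[130:280,230:390];cv2.imwrite("pics/sc_z.png",cv2.resize(a,None,fx=5,fy=4.0*1,interpolation=cv2.INTER_CUBIC) if 0 else cv2.resize(a,(640,600),interpolation=cv2.INTER_CUBIC))
a=cv2.imread("pics/top0.png")[160:255,235:415];cv2.imwrite("pics/top_z.png",cv2.resize(a,None,fx=4.4,fy=4.4,interpolation=cv2.INTER_CUBIC))
E
```

```text
(no output)
```

View pics/sc_z.png

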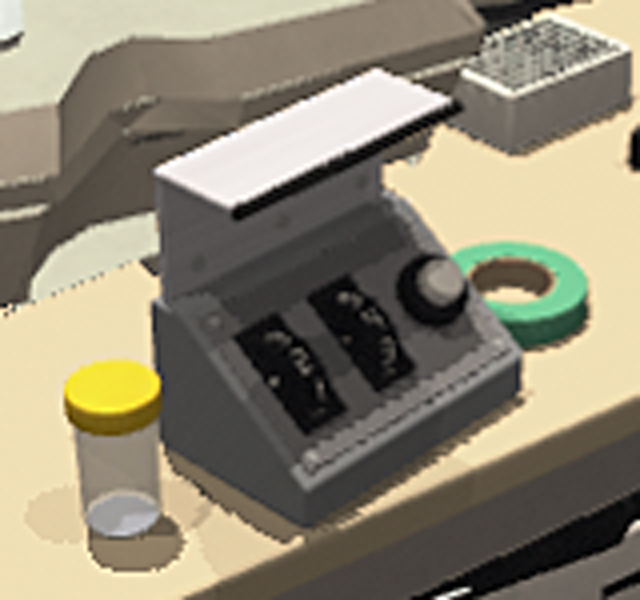

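View pics/top_z.png

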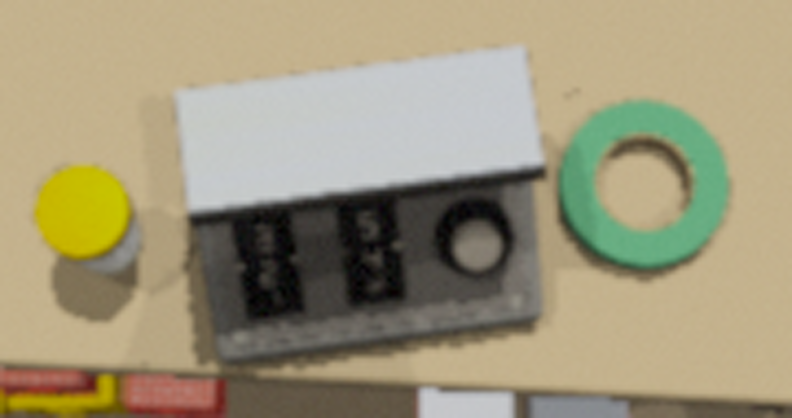

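```bash
cat > h.py <<'E'
import numpy as np,cv2
from station import robot
def ray(name,uv,st=None):
    c=robot.get_calibration(name)
    K=np.array([[c['fx'],0,c['cx']],[0,c['fy'],c['cy']],[0,0,1]])
    p=cv2.undistortPoints(np.array([[uv]],float),K,np.array(c['dist']))[0,0]
    d=np.array([p[0],p[1],1.])
    if name=="wrist":
        M=np.array(c['mount']);R=np.array(st['ee_rot']);o=np.array(st['eef_pos'])+R@M[:3,3];d=R@M[:3,:3]@d
    else: o=np.array(c['xyz']);d=np.array(c['attitude'])@d
    return o,d/np.linalg.norm(d)
def onz(name,uv,z,st=None):
    o,d=ray(name,uv,st);return o+d*(z-o[2])/d[2]
def tri(rs):
    A=sum(np.eye(3)-np.outer(d,d) for o,d in rs);b=sum((np.eye(3)-np.outer(d,d))@o for o,d in rs)
    x=np.linalg.solve(A,b);return x,[round(1000*np.linalg.norm(np.cross(x-o,d)),1) for o,d in rs]
def proj(name,P,st=None):
    c=robot.get_calibration(name)
    K=np.array([[c['fx'],0,c['cx']],[0,c['fy'],c['cy']],[0,0,1]])
    if name=="wrist":
        M=np.array(c['mount']);R=np.array(st['ee_rot']);o=np.array(st['eef_pos'])+R@M[:3,3];A=R@M[:3,:3]
    else: o=np.array(c['xyz']);A=np.array(c['attitude'])
    q=(np.atleast_2d(P)-o)@A
    return cv2.projectPoints(q,np.zeros(3),np.zeros(3),K,np.array(c['dist']))[0][:,0]
E
python3 - <<'E'
from h import *
T=lambda u,v:(235+u/4.4-.4,160+v/4.4-.4)
S=lambda u,v:(230+u/4-.4,130+v/4-.4)
for n,p in dict(BL=(178,92),BR=(525,47),FR=(543,166),FL=(190,208)).items(): print(n,onz("top",T(*p),.158).round(4))
for n,p in dict(footFL=(222,360),footFR=(538,322)).items(): print(n,onz("top",T(*p),.01).round(4))
for n,p in dict(footFL=(302,528),FR=(520,400),).items(): print(n,onz("scene",S(*p),0).round(4))
print("jar",onz("top",T(84,211),.08),onz("scene",S(122,515),0))
print("tape",onz("top",T(644,184),.019))
for a,b,n in [((440,282),(480,248),'key'),((373,335),(372,250),'units'),((292,372),(268,265),'tens'),((303,475),(225,340),'frontedgeL'),((520,350),(540,297),'frontedgeR'),((237,212),(190,210),'hoodFL'),((460,105),(543,168),'hoodFR'),((157,172),(178,92),'hoodBL')]:
    print(n,[*map(lambda z:z.round(4) if hasattr(z,'round') else z,tri([ray("scene",S(*a)),ray("top",T(*b))]))])
E
```

```text
BL [0.5007 0.1351 0.158 ]
BR [ 0.53   -0.0207  0.158 ]
FR [ 0.4749 -0.0305  0.158 ]
FL [0.4478 0.1257 0.158 ]
footFL [0.3961 0.1211 0.01  ]
footFR [ 0.4244 -0.0435  0.01  ]
footFL [0.3957 0.1198 0.    ]
FR [ 0.4191 -0.0398  0.    ]
jar [0.45855719 0.18714958 0.08      ] [0.45714318 0.1873532  0.        ]
tape [ 0.49957893 -0.09671019  0.019     ]
key [array([ 0.4518, -0.0083,  0.0701]), [np.float64(0.0), np.float64(0.0)]]
units [array([0.4478, 0.0426, 0.0586]), [np.float64(3.4), np.float64(3.4)]]
tens [array([0.4389, 0.096 , 0.0607]), [np.float64(0.8), np.float64(0.8)]]
frontedgeL [array([0.403 , 0.1167, 0.0275]), [np.float64(2.5), np.float64(2.5)]]
frontedgeR [array([ 0.4333, -0.0456,  0.0231]), [np.float64(3.6), np.float64(3.6)]]
hoodFL [array([0.4449, 0.1233, 0.159 ]), [np.float64(2.7), np.float64(2.7)]]
hoodFR [array([ 0.4722, -0.0321,  0.1593]), [np.float64(2.3), np.float64(2.3)]]
hoodBL [array([0.4991, 0.1335, 0.1601]), [np.float64(1.6), np.float64(1.6)]]
```

```bash
cat >> h.py <<'E'
from scipy.spatial.transform import Rotation as Ro
def Rc(yaw): return Ro.from_euler('z',yaw).as_matrix()
def Rtool(yaw,tilt):  # x into panel, z = -counter y
    s,c=np.sin(tilt),np.cos(tilt)
    return Rc(yaw)@np.array([[s,c,0],[0,0,-1],[-c,s,0]]).copy()
def plan(tip,R,n=None,off=.19,st=None,show=True):
    st=st or robot.read_state();p=np.array(st['eef_pos']);Rn=np.array(st['ee_rot'])
    t=np.array(tip)-off*R[:,0];rv=Ro.from_matrix(Rn.T@R).as_rotvec();L=np.linalg.norm(t-p)
    n=n or int(max(np.ceil(L/.05),np.ceil(np.linalg.norm(rv)/.16),1));Rk=Rn
    for k in range(n):
        print(np.r_[(Rk.T@(t-p))/n*100].round(2),(rv/n).round(3)); Rk=Rk@Ro.from_rotvec(rv/n).as_matrix()
    print("TCP",p.round(4),"->",t.round(4))
E
python3 - <<'E'
from h import *
R=Rtool(.172,.628)
print(R.round(3))
# view: TCP further out
tip=np.array([.45,.045,.07]); plan(tip-0.13*R[:,0]-0.0*R[:,1],R,16)
E
```

```text
[[ 0.579  0.797  0.171]
 [ 0.101  0.138 -0.985]
 [-0.809  0.588  0.   ]]
[ 0.47  1.55 -3.31] [ 0.015 -0.005  0.039]
[ 0.52  1.48 -3.33] [ 0.015 -0.005  0.039]
[ 0.56  1.41 -3.36] [ 0.015 -0.005  0.039]
[ 0.59  1.34 -3.38] [ 0.015 -0.005  0.039]
[ 0.63  1.26 -3.4 ] [ 0.015 -0.005  0.039]
[ 0.66  1.19 -3.42] [ 0.015 -0.005  0.039]
[ 0.69  1.11 -3.44] [ 0.015 -0.005  0.039]
[ 0.71  1.03 -3.46] [ 0.015 -0.005  0.039]
[ 0.73  0.95 -3.48] [ 0.015 -0.005  0.039]
[ 0.75  0.87 -3.5 ] [ 0.015 -0.005  0.039]
[ 0.77  0.79 -3.51] [ 0.015 -0.005  0.039]
[ 0.78  0.71 -3.53] [ 0.015 -0.005  0.039]
[ 0.79  0.63 -3.54] [ 0.015 -0.005  0.039]
[ 0.8   0.54 -3.56] [ 0.015 -0.005  0.039]
[ 0.8   0.46 -3.57] [ 0.015 -0.005  0.039]
[ 0.8   0.38 -3.58] [ 0.015 -0.005  0.039]
TCP [ 0.2524 -0.5716  0.4041] -> [0.2648 0.0128 0.3289]
```

```bash
python3 -m jog '[[0,0,3,-4.2,0.015,-0.005,0.039],[0,0,3,-4.2,0.015,-0.005,0.039],[0,0,3,-4.2,0.015,-0.005,0.039],[0,0,3,-4.2,0.015,-0.005,0.039],[0,0,1,-5,0.03,-0.01,0.07],[0,0,1,-5,0.03,-0.01,0.07],[0,0,0,-5,0.03,-0.01,0.07],[0,0,0,-5,0.03,-0.01,0.07]]'
python3 - <<'E'
from h import *
s=robot.read_state();print(s['joint_positions'].round(3))
R=Rtool(.172,.628)
tip=np.array([.45,.045,.07]); plan(tip-0.1*R[:,0]-0.0*R[:,1],R)
E
```

```text
time: 1.15
eef_pos: [0.2578, -0.1639, 0.4089]
ee_rot: [[0.429, 0.877, 0.218], [0.083, 0.202, -0.976], [-0.9, 0.437, 0.014]]
contact_force: [0.6, 0.3, 1.2]
finger_gap: 0.0142
[-0.771 -0.277  2.325  0.483  0.882  0.305]
[ 2.38  0.24 -3.43] [ 0.01  -0.003  0.035]
[ 2.38  0.13 -3.44] [ 0.01  -0.003  0.035]
[ 2.37  0.01 -3.45] [ 0.01  -0.003  0.035]
[ 2.36 -0.11 -3.45] [ 0.01  -0.003  0.035]
[ 2.35 -0.22 -3.46] [ 0.01  -0.003  0.035]
TCP [ 0.2578 -0.1639  0.4089] -> [0.2821 0.0158 0.3047]
```

```bash
python3 -m jog '[[0,1.5,0.2,-3.45,0.01,-0.003,0.035],[0,1.5,0.2,-3.45,0.01,-0.003,0.035],[0,1.5,0,-3.45,0.01,-0.003,0.035],[0,1.5,-0.1,-3.45,0.01,-0.003,0.035],[0,1.5,-0.2,-3.45,0.01,-0.003,0.035]]'
python3 - <<'E'
from h import *
s=robot.read_state();print(s['joint_positions'].round(3))
im=robot.grab_frame("wrist");cv2.imwrite("pics/w1.png",im[:,:,::-1])
R=Rtool(.172,.628)
tip=np.array([.45,.045,.07]); plan(tip-0.1*R[:,0]-0.0*R[:,1],R)
E
```

```text
time: 1.78
eef_pos: [0.2593, 0.012, 0.3434]
ee_rot: [[0.583, 0.796, 0.161], [0.092, 0.132, -0.987], [-0.807, 0.59, 0.004]]
contact_force: [-0.7, -1.3, -0.9]
finger_gap: 0.0005
[-0.032 -0.352  2.577  0.368  0.314  1.06 ]
[ 4.4  -0.31  0.32] [-0.01   0.004 -0.002]
TCP [0.2585 0.0151 0.3421] -> [0.2821 0.0158 0.3047]
```

View pics/w1.png

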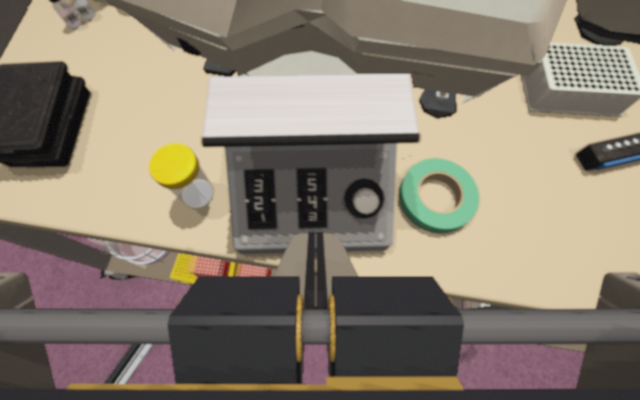

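The wrist view shows units 4 at about (312,198), tens 2 at (260,200), and the key at (365,200). The digits rise towards the hood, so the wheel needs three clicks downslope. Next I'll zoom in to measure.

```bash
python3 - <<'E'
from h import *
a=cv2.imread("pics/w1.png")[125:255,220:400];cv2.imwrite("pics/w1_z.png",cv2.resize(a,None,fx=4.4,fy=4.4,interpolation=cv2.INTER_CUBIC))
E
```

```text
(no output)
```

View pics/w1_z.png

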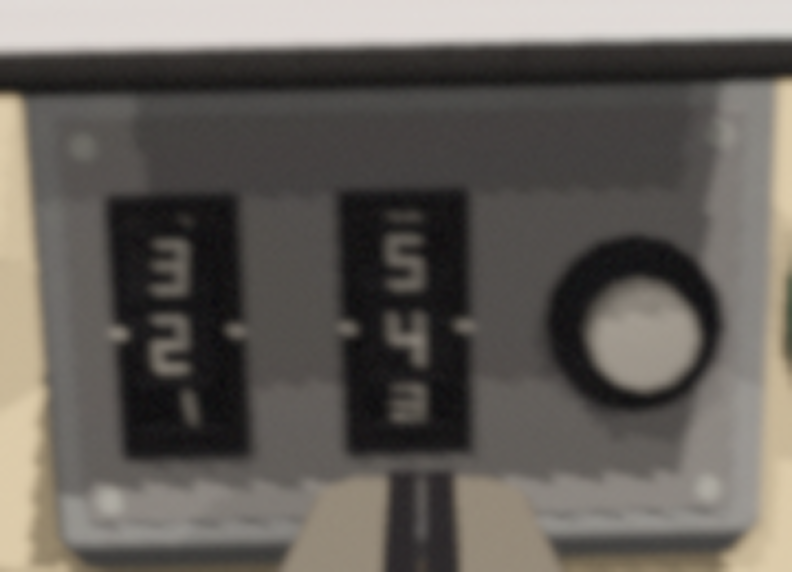

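```bash
python3 - <<'E'
from h import *
st=robot.read_state()
T=lambda u,v:(235+u/4.4-.4,160+v/4.4-.4)
S=lambda u,v:(230+u/4-.4,130+v/4-.4)
W=lambda u,v:(220+u/4.4-.4,125+v/4.4-.4)
for n,a,b,c in [('key',(442,283),(480,250),(645,335)),('scrFL',(313,460),(240,338),(109,500)),('scrFR',(505,343),(517,302),(708,488)),('scrBR',(402,217),None,(724,133)),('scrBL',(212,321),None,(82,147)),('markL',(273,381),(242,268),(119,333)),('hoodFL',(237,212),(190,210),None),('mk_unitsR',None,(395,246),(464,325)),('mk_unitsL',None,(343,253),(348,328))]:
    r=[]
    if a:r.append(ray("scene",S(*a)))
    if b:r.append(ray("top",T(*b)))
    if c:r.append(ray("wrist",W(*c),st))
    x,e=tri(r);print(n,x.round(4),e)
E
```

```text
key [ 0.4506 -0.0064  0.0712] [np.float64(1.8), np.float64(1.9), np.float64(3.5)]
scrFL [0.4036 0.1112 0.0352] [np.float64(3.6), np.float64(1.9), np.float64(3.5)]
scrFR [ 0.4289 -0.0296  0.036 ] [np.float64(4.6), np.float64(1.8), np.float64(4.2)]
scrBR [ 0.4948 -0.0142  0.0884] [np.float64(0.8), np.float64(0.8)]
scrBL [0.4681 0.1246 0.0877] [np.float64(1.8), np.float64(1.8)]
markL [0.4356 0.1109 0.0642] [np.float64(2.2), np.float64(2.1), np.float64(3.1)]
hoodFL [0.4449 0.1233 0.159 ] [np.float64(2.7), np.float64(2.7)]
mk_unitsR [0.4516 0.0354 0.0631] [np.float64(1.7), np.float64(1.7)]
mk_unitsL [0.4458 0.061  0.0663] [np.float64(1.8), np.float64(1.8)]
```

```bash
cat >> h.py <<'E'
YAW=.178;TILT=.628;RT=Rtool(YAW,TILT);UT=np.array([.438,.046,.0775])
def rel(org=None):
    s=robot.read_state();R=np.array(s['ee_rot']);tip=np.array(s['eef_pos'])+.19*R[:,0]
    d=RT.T@(tip-(UT if org is None else org));print("tip rel UT mm: in %.1f up %.1f right %.1f"%tuple(d*1000),"rot",Ro.from_matrix(R.T@RT).as_rotvec().round(4),"F tool",(RT.T@np.array(s['contact_force'])).round(2),"t",round(float(s['time']),2));return s
E
python3 - <<'E'
from h import *
s=rel();print((UT-.0*RT[:,0]).round(4))
plan(UT-.03*RT[:,0]+.012*RT[:,1],RT)
# predicted pixels: units marks, hood
print(proj("wrist",[UT+.018*RT[:,0],UT],s),proj("scene",[UT]),proj("top",[UT]))
E
```

```text
tip rel UT mm: in -131.1 up 8.5 right 0.1 rot [-0.0145  0.0075 -0.0025] F tool [-0.3  -1.51 -0.3 ] t 1.82
[0.438  0.046  0.0775]
[3.37 0.12 0.02] [-0.005  0.003 -0.001]
[3.37 0.13 0.03] [-0.005  0.003 -0.001]
[3.37 0.13 0.04] [-0.005  0.003 -0.001]
TCP [0.2585 0.0151 0.3421] -> [0.3203 0.0248 0.2626]
[[313.94795394 199.56422213]
 [314.0271452  204.11963506]] [[322.70007312 207.886807  ]] [[318.43607712 220.41709556]]
```

```bash
python3 -m jog '[[0,3.3,0.13,-0.05,-0.005,0.003,-0.001],[0,3.3,0.13,-0.05,-0.005,0.003,-0.001],[0,3.3,0.13,-0.05,-0.005,0.003,-0.001]]'
python3 - <<'E'
from h import *
s=rel();cv2.imwrite("pics/w2.png",robot.grab_frame("wrist")[:,:,::-1]);cv2.imwrite("pics/s2.png",cv2.resize(robot.grab_frame("scene")[120:290,230:390,::-1],(560,595),interpolation=cv2.INTER_CUBIC))
E
```

```text
time: 2.2
eef_pos: [0.2926, 0.0277, 0.3028]
ee_rot: [[0.585, 0.788, 0.193], [0.135, 0.14, -0.981], [-0.8, 0.6, -0.024]]
contact_force: [0.6, 0.0, -0.4]
finger_gap: 0.0003
tip rel UT mm: in -78.4 up 16.8 right -13.3 rot [-0.0011 -0.0294 -0.015 ] F tool [0.65 0.2  0.09] t 2.2
```

View pics/w2.png

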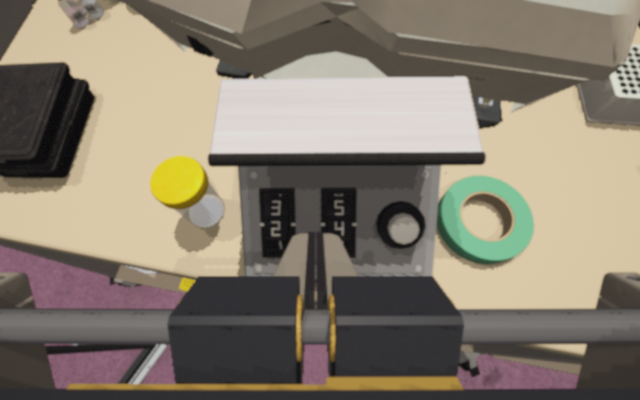

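View pics/s2.png

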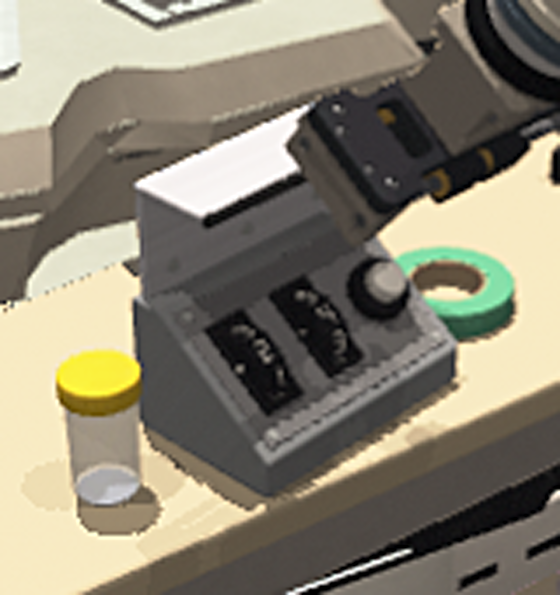

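The units 4 is at (338,225) in this wrist view. The last move left a lateral and yaw error because the wrist is near a singular pose, so I'll correct it with slower rows.

```bash
python3 - <<'E'
from h import *
s=rel();print(s['joint_positions'].round(3))
plan(UT-.03*RT[:,0]+.012*RT[:,1]-.002*RT[:,2],RT,4)
E
```

```text
tip rel UT mm: in -78.4 up 16.9 right -13.2 rot [-0.0032 -0.0294 -0.0146] F tool [-0.12 -1.08  0.03] t 2.3
[ 0.016 -0.133  2.585  1.152  0.138  0.296]
[ 1.2  -0.07  0.17] [-0.001 -0.007 -0.004]
[ 1.2  -0.06  0.17] [-0.001 -0.007 -0.004]
[ 1.2  -0.06  0.16] [-0.001 -0.007 -0.004]
[ 1.21 -0.06  0.15] [-0.001 -0.007 -0.004]
TCP [0.2927 0.0276 0.3029] -> [0.32   0.0268 0.2626]
```

```bash
cat > kin.py <<'E'
from h import *
from scipy.optimize import least_squares
J=np.array([[-1.157409,.353612,1.634128],[-.771,-.277,2.325],[-.032,-.352,2.577],[.016,-.133,2.585]])
P=np.array([[.25235,-.57154,.40399],[.2578,-.1639,.4089],[.2585,.0151,.3421],[.2927,.0276,.3029]])
X=np.array([[0,0,-1],[.429,.083,-.9],[.583,.092,-.807],[.585,.135,-.8]])
def f(p):
    h,x0,L2,L3,d,b=p;o=[]
    for j,q,x in zip(J,P,X):
        r=x0+L2*np.sin(j[1])+L3*np.sin(j[1]+j[2])+b*np.cos(j[1]+j[2]);z=h+L2*np.cos(j[1])+L3*np.cos(j[1]+j[2])-b*np.sin(j[1]+j[2])
        w=q-d*x;o+=[w[0]-r*np.cos(j[0]),w[1]-r*np.sin(j[0]),w[2]-z]
    return o+[.01*b,.01*x0]
s=least_squares(f,[.4,0,.5,.5,.17,0]);print(s.x.round(4),np.array(s.fun).round(4))
h,x0,L2,L3,d,b=s.x
def pitch(tip,tilt):
    R=Rtool(YAW,tilt);w=np.array(tip)-(.19+d)*R[:,0]
    g=lambda a:[x0+L2*np.sin(a[0])+L3*np.sin(a[0]+a[1])+b*np.cos(a[0]+a[1])-np.hypot(w[0],w[1]),h+L2*np.cos(a[0])+L3*np.cos(a[0]+a[1])-b*np.sin(a[0]+a[1])-w[2]]
    q=least_squares(g,[-.1,2.4]);return q.x,q.cost
for tilt in [.4,.5,.628,.7,.8,.9]:
  for up in (.1,.03,0):
    q,c=pitch(UT-up*RT[:,0],tilt);print(tilt,up,q.round(3),"cost%.1e"%c,"forearm",q.sum().round(3),"tool",round(np.pi-tilt,3),"j5~",round(np.pi-tilt-q.sum(),3))
E
python3 kin.py
```

```text
[ 0.302  -0.0059  0.5716  0.5009  0.1757  0.0615] [ 0.0013  0.0008  0.0006 -0.0001 -0.0012 -0.0001 -0.0009  0.004  -0.001
  0.0004  0.0008  0.0005  0.0006 -0.0001]
0.4 0.1 [-0.17   2.442] cost1.0e-22 forearm 2.272 tool 2.742 j5~ 0.47
0.4 0.03 [0.052 2.432] cost1.4e-18 forearm 2.485 tool 2.742 j5~ 0.257
0.4 0 [0.145 2.419] cost6.7e-18 forearm 2.564 tool 2.742 j5~ 0.177
0.5 0.1 [-0.204  2.512] cost9.4e-20 forearm 2.308 tool 2.642 j5~ 0.333
0.5 0.03 [0.046 2.505] cost1.1e-28 forearm 2.551 tool 2.642 j5~ 0.091
0.5 0 [0.149 2.491] cost1.3e-25 forearm 2.64 tool 2.642 j5~ 0.001
0.628 0.1 [-0.223  2.603] cost2.0e-19 forearm 2.381 tool 2.514 j5~ 0.133
0.628 0.03 [0.075 2.596] cost4.6e-23 forearm 2.671 tool 2.514 j5~ -0.157
0.628 0 [0.193 2.58 ] cost3.9e-20 forearm 2.774 tool 2.514 j5~ -0.26
0.7 0.1 [-0.215  2.655] cost1.9e-20 forearm 2.44 tool 2.442 j5~ 0.002
0.7 0.03 [0.117 2.646] cost4.3e-20 forearm 2.763 tool 2.442 j5~ -0.322
0.7 0 [0.245 2.628] cost1.9e-17 forearm 2.874 tool 2.442 j5~ -0.432
0.8 0.1 [-0.167  2.728] cost3.7e-27 forearm 2.56 tool 2.342 j5~ -0.219
0.8 0.03 [0.223 2.713] cost2.5e-30 forearm 2.936 tool 2.342 j5~ -0.594
0.8 0 [0.361 2.69 ] cost1.2e-25 forearm 3.052 tool 2.342 j5~ -0.71
0.9 0.1 [-0.046  2.802] cost2.1e-20 forearm 2.756 tool 2.242 j5~ -0.514
0.9 0.03 [0.405 2.774] cost2.2e-22 forearm 3.18 tool 2.242 j5~ -0.938
0.9 0 [0.542 2.744] cost3.3e-18 forearm 3.286 tool 2.242 j5~ -1.044
```

```bash
python3 -m jog '[[0,0.6,0,0.3,0,-0.01,-0.005],[0,0.6,0,0.3,0,-0.01,-0.005],[0,0.6,0,0.3,0,-0.01,-0.005],[0,0.6,0,0.2,0,0,0],[0,0,0,0,0,0,0]]'
python3 - <<'E'
from h import *
s=rel();print(s['joint_positions'].round(3))
plan(UT-.03*RT[:,0]+.012*RT[:,1]-.002*RT[:,2],RT,4)
E
```

```text
time: 2.92
eef_pos: [0.3085, 0.0185, 0.2843]
ee_rot: [[0.579, 0.797, 0.173], [0.102, 0.139, -0.985], [-0.809, 0.588, -0.001]]
contact_force: [-0.4, 1.4, 0.2]
finger_gap: 0.0
tip rel UT mm: in -55.1 up 14.6 right 4.5 rot [-0.004   0.0019 -0.0008] F tool [-0.25 -0.04 -1.5 ] t 2.92
[-1.000e-03 -3.800e-02  2.577e+00  1.753e+00  1.050e-01 -3.250e-01]
[ 0.63 -0.06 -0.15] [-0.001  0.    -0.   ]
[ 0.63 -0.06 -0.15] [-0.001  0.    -0.   ]
[ 0.63 -0.06 -0.15] [-0.001  0.    -0.   ]
[ 0.63 -0.06 -0.15] [-0.001  0.    -0.   ]
TCP [0.3085 0.0185 0.2843] -> [0.32   0.0268 0.2626]
```

```bash
python3 -m jog '[[0,0.6,-0.05,-0.15,0,0,0],[0,0.6,-0.05,-0.15,0,0,0],[0,0.6,-0.05,-0.15,0,0,0],[0,0.6,-0.05,-0.15,0,0,0],[0,0,0,0,0,0,0]]'
python3 - <<'E'
from h import *
s=rel();print(s['joint_positions'].round(3))
cv2.imwrite("pics/w3.png",robot.grab_frame("wrist")[:,:,::-1])
plan(UT-.015*RT[:,0]+.012*RT[:,1]-.002*RT[:,2],RT,3)
print(proj("wrist",[UT+.018*RT[:,0],UT-.052*RT[:,2]+.018*RT[:,0],UT+.052*RT[:,2]+.006*RT[:,0]],s))
E
```

```text
time: 3.55
eef_pos: [0.3195, 0.027, 0.2654]
ee_rot: [[0.582, 0.794, 0.174], [0.106, 0.139, -0.985], [-0.806, 0.592, -0.003]]
contact_force: [-0.1, -0.0, 0.5]
finger_gap: 0.0006
tip rel UT mm: in -32.6 up 14.2 right -2.5 rot [-0.0042 -0.0012 -0.005 ] F tool [-0.4   0.22  0.02] t 3.55
[ 0.034  0.052  2.577  2.497  0.144 -1.043]
[ 0.59 -0.05  0.01] [-0.001 -0.    -0.002]
[ 0.59 -0.05  0.01] [-0.001 -0.    -0.002]
[ 0.59 -0.04  0.01] [-0.001 -0.    -0.002]
TCP [0.3194 0.0269 0.2655] -> [0.3287 0.0284 0.2504]
[[318.63341188 240.44439397]
 [246.27852757 240.75533521]
 [394.9490083  246.38718903]]
```

View pics/w3.png

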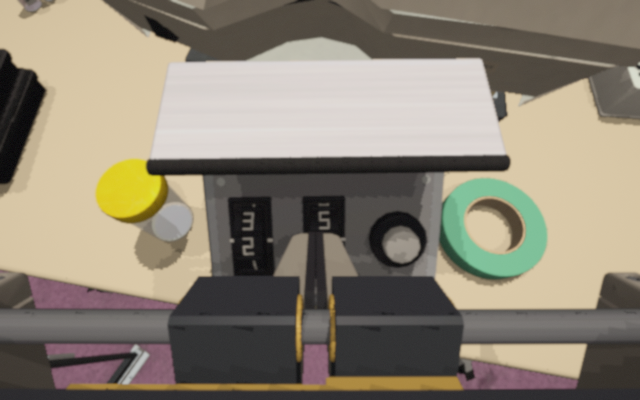

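Tens index marks are at (232,240) and (268,240), the units drum centre is near column 324, and the key is at (402,243). The tip should go about 4–5 mm right. Then I approach until contact.

```bash
python3 -m jog '[[0,0.6,-0.05,0.15,0,0,-0.002],[0,0.6,-0.05,0.15,0,0,-0.002],[0,0.6,-0.05,0.15,0,0,-0.002],[0,0,0,0,0,0,0]]'
python3 -c "
from h import *
s=rel();print(s['joint_positions'].round(3))"
python3 -m jog '[[0,0.5,0,0,0,0,0],[0,0.3,0,0,0,0,0],[0,0,0,0,0,0,0]]'
python3 -c "
from h import *
s=rel();print(s['joint_positions'].round(3))"
```

```text
time: 4.1
eef_pos: [0.3293, 0.0244, 0.2515]
ee_rot: [[0.579, 0.796, 0.177], [0.108, 0.139, -0.984], [-0.808, 0.589, -0.006]]
contact_force: [-0.3, 0.3, 0.0]
finger_gap: 0.0003
tip rel UT mm: in -15.9 up 12.9 right 1.2 rot [-0.0038 -0.0043 -0.0019] F tool [-0.2  -0.19 -0.35] t 4.1
[ 0.019  0.118  2.569  2.616  0.195 -1.178]
time: 4.47
eef_pos: [0.3336, 0.0254, 0.2458]
ee_rot: [[0.58, 0.795, 0.177], [0.11, 0.139, -0.984], [-0.807, 0.59, -0.007]]
contact_force: [-0.3, 0.4, 0.3]
finger_gap: 0.0007
tip rel UT mm: in -8.7 up 13.4 right 0.7 rot [-0.0039 -0.0057 -0.0032] F tool [-0.35 -0.02 -0.48] t 4.47
[ 0.022  0.146  2.565  2.673  0.217 -1.234]
```

```bash
for i in 1 2 3 4; do python3 -m jog '[[0,0.2,0,0.02,0,0,0],[0,0,0,0,0,0,0]]' >/dev/null; python3 -c "
from h import *
s=rel()"; done
```

```text
tip rel UT mm: in -6.9 up 13.6 right 0.8 rot [-0.0038 -0.006  -0.0036] F tool [-0.32  0.07  0.  ] t 4.72
tip rel UT mm: in -4.8 up 13.6 right 0.9 rot [-0.0039 -0.0061 -0.0036] F tool [-0.36 -0.1   0.37] t 4.97
tip rel UT mm: in -2.6 up 13.5 right 1.1 rot [-0.0039 -0.0061 -0.0034] F tool [-0.29 -0.38 -0.7 ] t 5.22
tip rel UT mm: in -0.5 up 13.6 right 1.3 rot [-0.0039 -0.0061 -0.0034] F tool [-0.56  0.62 -0.78] t 5.47
```

```bash
for i in 1 2; do python3 -m jog '[[0,0.2,0,0.02,0,0,0],[0,0,0,0,0,0,0]]' >/dev/null; python3 -c "
from h import *
s=rel()"; done
```

```text
tip rel UT mm: in 1.7 up 13.6 right 1.5 rot [-0.0039 -0.0061 -0.0035] F tool [ 0.16 -1.03 -0.61] t 5.72
tip rel UT mm: in 3.8 up 13.6 right 1.7 rot [-0.004  -0.0061 -0.0034] F tool [0.23 0.42 0.35] t 5.97
```

```bash
python3 - <<'E'
from h import *
s=rel()
w=robot.grab_frame("wrist")[:,:,::-1];c=robot.grab_frame("scene")[130:270,230:370,::-1]
cv2.imwrite("pics/c4.png",np.hstack([cv2.resize(w[150:290,230:430],(560,392),interpolation=cv2.INTER_CUBIC)[:,:400],cv2.resize(c,(392,392),interpolation=cv2.INTER_CUBIC)]))
E
```

```text
tip rel UT mm: in 3.8 up 13.6 right 1.7 rot [-0.004  -0.0061 -0.0034] F tool [0.23 0.42 0.35] t 5.97
```

View pics/c4.png

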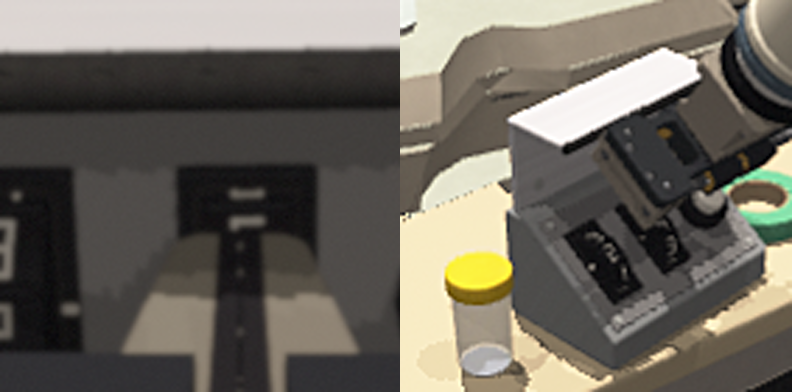

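The fingers are centred over the units window, with the tip just covering the 5. There's no contact yet, so I keep going in.

```bash
for i in 1 2 3; do python3 -m jog '[[0,0.2,0,0,0,0,0],[0,0,0,0,0,0,0]]' >/dev/null; python3 -c "
from h import *
s=rel()"; done
```

```text
tip rel UT mm: in 5.8 up 13.6 right 1.7 rot [-0.0038 -0.0061 -0.0036] F tool [-1.14  0.19  0.05] t 6.33
tip rel UT mm: in 7.9 up 13.6 right 1.7 rot [-0.0038 -0.0061 -0.0038] F tool [-2.33  0.08 -0.38] t 6.58
tip rel UT mm: in 10.0 up 13.7 right 1.7 rot [-0.004  -0.0061 -0.004 ] F tool [-3.71  0.69 -0.26] t 6.83
```

```bash
python3 -m jog '[[0,0.05,-0.3,0,0,0,0],[0,0,-0.3,0,0,0,0]]' >/dev/null; python3 -c "
from h import *
s=rel()";python3 -m jog '[[0,0,-0.3,0,0,0,0],[0,0,-0.3,0,0,0,0]]' >/dev/null; python3 -c "
from h import *
s=rel()";python3 -m jog '[[0,0,-0.3,0,0,0,0],[0,0,-0.3,0,0,0,0]]' >/dev/null; python3 -c "
from h import *
s=rel()
cv2.imwrite('pics/w5.png',cv2.resize(robot.grab_frame('wrist')[150:290,220:420,::-1],(800,560),interpolation=cv2.INTER_CUBIC))"
```

```text
tip rel UT mm: in 10.7 up 9.6 right 1.7 rot [-0.0037 -0.0062 -0.0081] F tool [-4.87  3.92 -0.45] t 7.08
tip rel UT mm: in 10.8 up 4.9 right 1.7 rot [-0.0036 -0.0063 -0.0114] F tool [-3.58  2.53 -0.44] t 7.33
tip rel UT mm: in 10.9 up 0.1 right 1.8 rot [-0.0035 -0.0062 -0.0146] F tool [-3.07  2.87  0.43] t 7.58
```

View pics/w5.png

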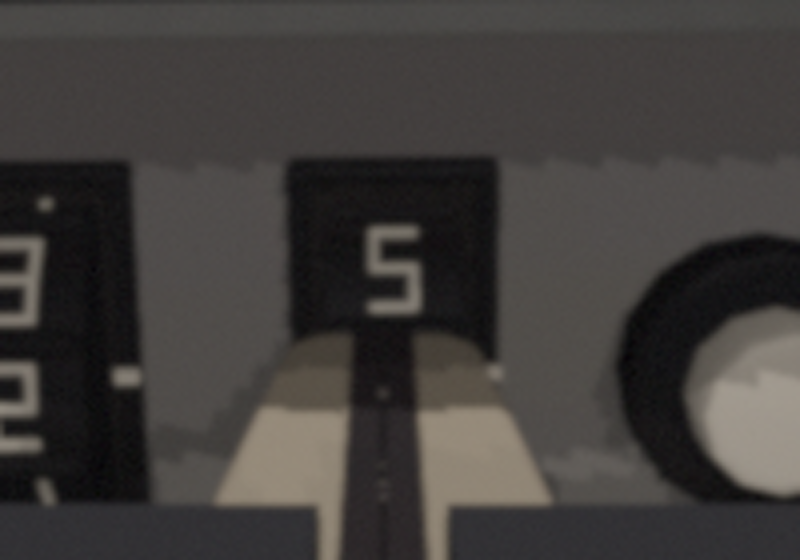

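The 5 is still upslope of the tip at (393,270) in the crop, with the right index mark at (495,372). I'll continue the drag.

```bash
python3 -m jog '[[0,0.05,-0.3,0,0,0,0.003],[0,0,-0.3,0,0,0,0.003]]' >/dev/null; python3 -c "
from h import *
s=rel()";python3 -m jog '[[0,0,-0.3,0,0,0,0.003],[0,0,-0.3,0,0,0,0.003]]' >/dev/null; python3 -c "
from h import *
s=rel()";python3 -m jog '[[0,0,-0.3,0,0,0,0.003],[0,0,-0.3,0,0,0,0.003]]' >/dev/null; python3 -c "
from h import *
s=rel()
cv2.imwrite('pics/w6.png',cv2.resize(robot.grab_frame('wrist')[150:290,220:420,::-1],(800,560),interpolation=cv2.INTER_CUBIC))"
```

```text
tip rel UT mm: in 11.4 up -5.2 right 1.8 rot [-0.0035 -0.0061 -0.021 ] F tool [-4.08  0.59  0.81] t 7.88
tip rel UT mm: in 11.5 up -10.8 right 1.8 rot [-0.0037 -0.0061 -0.0266] F tool [-3.56  0.49  0.76] t 8.12
tip rel UT mm: in 11.5 up -17.5 right 1.7 rot [-0.0041 -0.0059 -0.0303] F tool [-1.44 -2.6   1.44] t 8.38
```

View pics/w6.png

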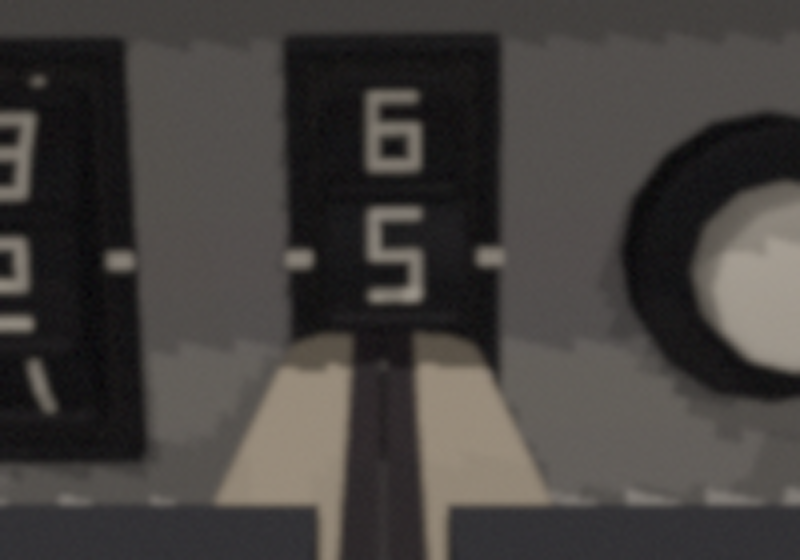

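The 5 now stands at the index marks (300,258) and (490,258), so one stroke gives one click. I'll lift off, go back up, and repeat.

```bash
python3 -m jog '[[0,-0.9,0,0,0,0,-0.01],[0,-0.9,0.5,0,0,0,-0.01],[0,0,1,0,0,0,-0.01],[0,0,1,0,0,0,0],[0,0,0.8,0,0,0,0],[0,0,0,0,0,0,0]]' >/dev/null; python3 -c "
from h import *
s=rel();plan(UT+.010*RT[:,0]+.014*RT[:,1]+.0025*RT[:,2],RT,4);print(s['joint_positions'].round(3))"
```

```text
tip rel UT mm: in -6.7 up 7.8 right 1.8 rot [-0.0034 -0.0063  0.0048] F tool [-0.6   0.48 -0.13] t 9.18
[ 0.42  0.13 -0.01] [-0.001 -0.002  0.001]
[ 0.42  0.13 -0.01] [-0.001 -0.002  0.001]
[ 0.42  0.13 -0.01] [-0.001 -0.002  0.001]
[ 0.42  0.13 -0.01] [-0.001 -0.002  0.001]
TCP [0.3317 0.0239 0.2418] -> [0.3455 0.0268 0.2314]
[ 0.016  0.157  2.569  2.674  0.224 -1.242]
```

```bash
python3 -m jog '[[0,0.2,0.35,0,0,0,0],[0,0.2,0.3,0,0,0,0],[0,0.5,0,0,0,0,0],[0,0.5,0,0,0,0,0],[0,0.35,0,0,0,0,0],[0,0,0,0,0,0,0]]' >/dev/null; python3 -c "
from h import *
s=rel()"
```

```text
tip rel UT mm: in 12.4 up 13.5 right 1.6 rot [-0.0037 -0.0065  0.0059] F tool [-4.49  1.34  0.34] t 9.93
```

```bash
python3 -m jog '[[0,-0.03,-0.3,0,0,0,0],[0,-0.03,-0.3,0,0,0,-0.002],[0,-0.02,-0.3,0,0,0,-0.003],[0,0,-0.3,0,0,0,-0.003]]' >/dev/null; python3 -c "
from h import *
s=rel()";python3 -m jog '[[0,0,-0.3,0,0,0,-0.003],[0,0,-0.3,0,0,0,-0.003],[0,0,-0.3,0,0,0,-0.003],[0,0,-0.3,0,0,0,-0.003]]' >/dev/null; python3 -c "
from h import *
s=rel()";python3 -m jog '[[0,0,-0.3,0,0,0,-0.003],[0,0,-0.3,0,0,0,-0.003]]' >/dev/null; python3 -c "
from h import *
s=rel()
cv2.imwrite('pics/w7.png',cv2.resize(robot.grab_frame('wrist')[150:290,220:420,::-1],(800,560),interpolation=cv2.INTER_CUBIC))"
```

```text
tip rel UT mm: in 11.4 up 2.7 right 1.7 rot [-0.0038 -0.0066  0.008 ] F tool [-5.74  0.21  0.26] t 10.43
tip rel UT mm: in 11.1 up -12.6 right 1.7 rot [-0.0041 -0.0065  0.0207] F tool [-4.36  1.13  0.65] t 10.93
tip rel UT mm: in 10.9 up -21.0 right 1.7 rot [-0.0042 -0.0064  0.0288] F tool [-1.58 -0.53  0.61] t 11.18
```

View pics/w7.png

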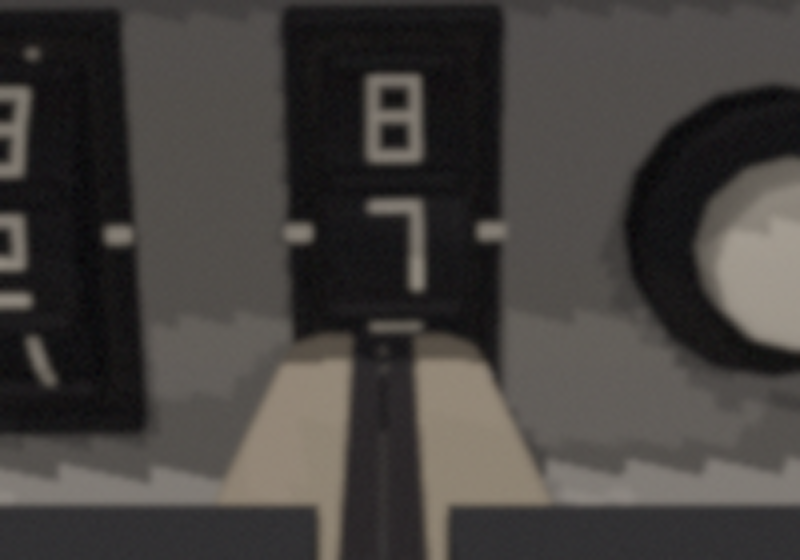

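The 7 is at the index marks (300,233) and (490,233), slightly low while the tip still touches. I lift off and check it clicks home.

```bash
python3 -m jog '[[0,-0.8,0,0,0,0,0.01],[0,-0.8,0,0,0,0,0.01],[0,-0.8,0,0,0,0,0.008],[0,0,0,0,0,0,0]]' >/dev/null; python3 -c "
from h import *
s=rel()
cv2.imwrite('pics/w8.png',cv2.resize(robot.grab_frame('wrist')[150:290,220:420,::-1],(800,560),interpolation=cv2.INTER_CUBIC))"
```

```text
tip rel UT mm: in -14.9 up -14.9 right 1.7 rot [-0.0038 -0.0065 -0.0016] F tool [-0.43 -0.42 -0.96] t 11.72
```

View pics/w8.png

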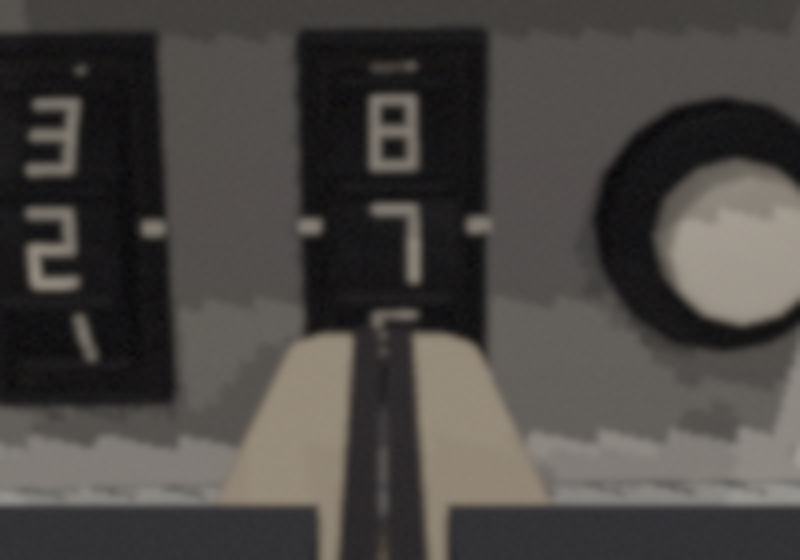

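The 7 is now aligned exactly as the tens 2 is: digit centres are about 245–250, with marks at 227. Next is the key, whose face is at about (740,242) in the crop.

```bash
python3 - <<'E'
from h import *
s=rel()
def onp(uv,inn):
    o,d=ray("wrist",uv,s);n=RT[:,0];p=o+d*(((UT+inn*n-o)@n)/(d@n));return (RT.T@(p-UT)*1000).round(1)
W=lambda u,v:(220+u/4-.4,150+v/4-.4)
for i in (.018,.023): print("marks",i,onp(W(310,226),i),onp(W(478,225),i),"tensR",onp(W(153,229),i),"collar?",onp(W(722,224),i-.004))
for i in (.006,.011): print("key",i,onp(W(740,242),i))
E
```

```text
tip rel UT mm: in -14.7 up -14.8 right 1.8 rot [-0.0039 -0.0065 -0.0015] F tool [ 0.03 -0.24 -0.09] t 11.78
marks 0.018 [18.   1.2 -9.9] [18.   1.2 17.1] tensR [ 18.    0.7 -35.2] collar? [14.   2.4 55.2]
marks 0.023 [ 23.   -0.2 -10.2] [23.  -0.1 17.4] tensR [ 23.   -0.6 -36.1] collar? [19.   1.  56.5]
key 0.006 [ 6.   1.7 56. ]
key 0.011 [11.   0.3 57.4]
```

```bash
python3 -m jog '[[0,0,0.2,0.9,0,0,0],[0,0,0.2,0.9,0,0,0],[0,0,0.2,0.9,0,0,0],[0,0,0.2,0.9,0,0,0],[0,0,0.2,0.9,0,0,0],[0,0,0.2,0.6,0,0,0],[0,0,0,0,0,0,0]]' >/dev/null; python3 -c "
from h import *
s=rel();plan(UT-.005*RT[:,0]+.0015*RT[:,1]+.0555*RT[:,2],RT,4);print(s['joint_positions'].round(3))
cv2.imwrite('pics/w9.png',cv2.resize(robot.grab_frame('wrist')[150:290,220:420,::-1],(800,560),interpolation=cv2.INTER_CUBIC))"
```

```text
tip rel UT mm: in -13.8 up -1.2 right 54.6 rot [-0.003  -0.0067 -0.0033] F tool [-0.02  0.57  0.49] t 12.65
[ 0.22  0.08 -0.01] [-0.001 -0.002 -0.001]
[ 0.22  0.08 -0.01] [-0.001 -0.002 -0.001]
[ 0.22  0.08 -0.01] [-0.001 -0.002 -0.001]
[ 0.22  0.08 -0.01] [-0.001 -0.002 -0.001]
TCP [ 0.3286 -0.0304  0.2414] -> [ 0.3363 -0.0287  0.2362]
[-0.217  0.163  2.568  2.214  0.296 -0.987]
```

View pics/w9.png

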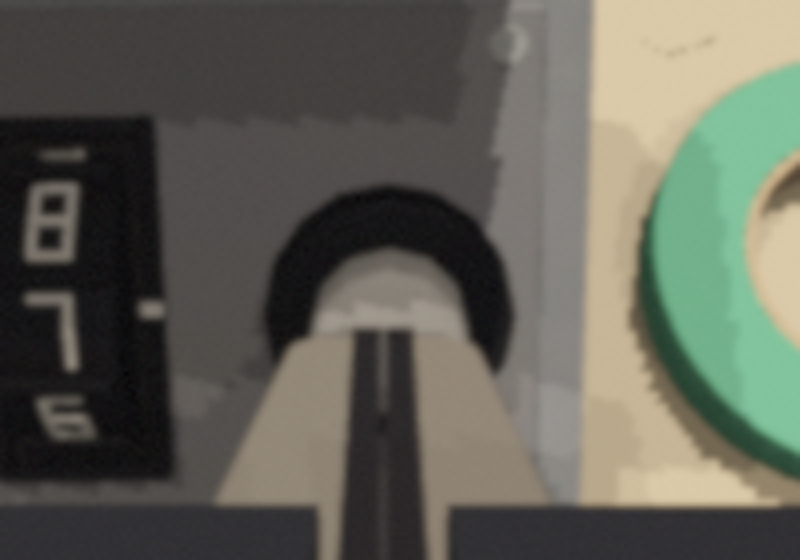

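The fingers (column 383) are over the key (column 390), and the 7 is still at its mark. Now the approach and press.

```bash
python3 -m jog '[[0,0.4,0.1,0.05,0,0,0],[0,0.4,0.1,0.05,0,0,0],[0,0.3,0.05,0,0,0,0],[0,0,0,0,0,0,0]]' >/dev/null; python3 -c "
from h import *
s=rel()"
for i in 1 2 3 4 5; do python3 -m jog '[[0,0.2,0,0,0,0,0],[0,0,0,0,0,0,0]]' >/dev/null; python3 -c "
from h import *
s=rel()"; done
```

```text
tip rel UT mm: in -1.8 up 1.0 right 54.5 rot [-0.0023 -0.0077 -0.0025] F tool [ 0.07 -0.37  0.14] t 13.2
tip rel UT mm: in 0.3 up 0.9 right 54.4 rot [-0.0022 -0.0079 -0.0024] F tool [-0.94  0.53  0.61] t 13.45
tip rel UT mm: in 2.3 up 0.9 right 54.4 rot [-0.0023 -0.0077 -0.0025] F tool [-1.94 -0.27  0.5 ] t 13.7
tip rel UT mm: in 4.3 up 0.9 right 54.3 rot [-0.0024 -0.0077 -0.0027] F tool [-4.01  0.53 -0.37] t 13.95
tip rel UT mm: in 6.2 up 0.9 right 54.3 rot [-0.0026 -0.0076 -0.0031] F tool [-9.97  1.07  0.39] t 14.2
tip rel UT mm: in 6.5 up 0.8 right 54.3 rot [-0.0047 -0.0065 -0.0063] F tool [-25.55   2.88   3.03] t 14.45
```

Force rose smoothly to about 5 N over about 6 mm of travel, then went stiff, so the key bottomed. Now I release and withdraw along the normal.

```bash
python3 -m jog '[[0,-0.4,0,0,0,0,0],[0,-0.5,0,0,0,0,0],[0,-0.6,0,0,0,0,0],[0,-1,0,0,0,0,0],[0,-1,0,0,0,0,0],[0,-1,0,0,0,0,0],[0,-1,0,0,0,0,0],[0,0,0,0,0,0,0]]' >/dev/null; python3 -c "
from h import *
s=rel();print(s['joint_positions'].round(3))
cv2.imwrite('pics/w10.png',cv2.resize(robot.grab_frame('wrist')[130:290,150:420,::-1],(800,474),interpolation=cv2.INTER_CUBIC))"
```

```text
tip rel UT mm: in -49.5 up 0.7 right 54.9 rot [-0.0044 -0.0063 -0.0063] F tool [-0.87 -0.15 -0.52] t 15.45
[-0.253  0.025  2.579  1.757  0.261 -0.544]
```

View pics/w10.png

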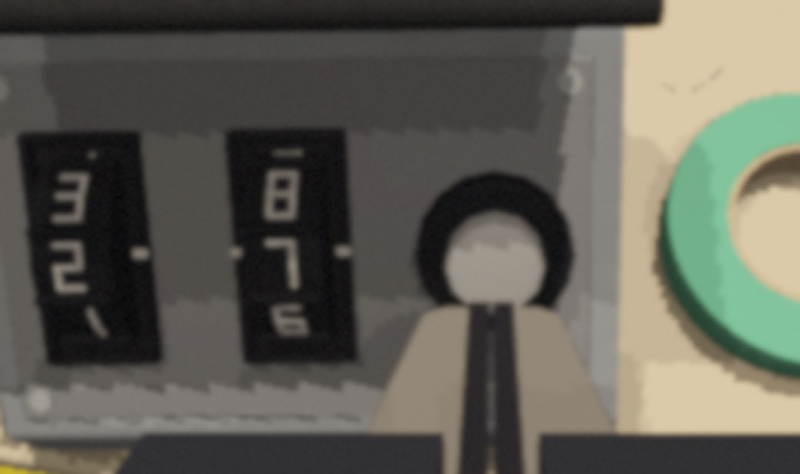

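The counter reads 27 (2 at (70,262), 7 at (282,262) between marks), and the key is proud at (495,262). I withdraw further and check the jar and tape from above.

```bash
python3 -m jog '[[0,-1,0,0.3,0,0,0],[0,-1,0,0.3,0,0,0],[0,-1,0,0.3,0,0,0],[0,-1,0,0.3,0,0,0],[0,0,0,0,0,0,0],[0,0,0,0,0,0,0]]' ; python3 -c "
from h import *
s=rel();print(abs(s['qd']).max())
t=robot.grab_frame('top')[:,:,::-1];w=robot.grab_frame('wrist')[:,:,::-1];t0=cv2.imread('pics/top0.png')
for n,lo,hi in [('jar',(22,150,120),(32,255,255)),('tape',(60,60,60),(90,255,255))]:
  for im in (t0,t):
    m=cv2.inRange(cv2.cvtColor(np.ascontiguousarray(im[160:255,235:415]),cv2.COLOR_BGR2HSV),lo,hi);M=np.argwhere(m[:75]>0);print(n,len(M),(M.mean(0)).round(1))
cv2.imwrite('pics/c11.png',np.vstack([cv2.resize(t[160:255,235:415],(540,285),interpolation=cv2.INTER_CUBIC),cv2.resize(w[110:270,170:470],(540,288),interpolation=cv2.INTER_CUBIC)]))"
```

```text
time: 16.25
eef_pos: [0.2891, -0.0502, 0.3019]
ee_rot: [[0.58, 0.795, 0.179], [0.115, 0.137, -0.984], [-0.806, 0.591, -0.012]]
contact_force: [0.2, -0.6, -0.4]
finger_gap: 0.0003
tip rel UT mm: in -87.7 up 0.3 right 66.3 rot [-0.0055 -0.0108 -0.0045] F tool [ 0.37 -0.13  0.67] t 16.25
0.015566879441831683
jar 363 [47.9 18.4]
jar 362 [47.9 18.4]
tape 699 [ 42.2 145.4]
tape 701 [ 42.1 145.4]
```

View pics/c11.png

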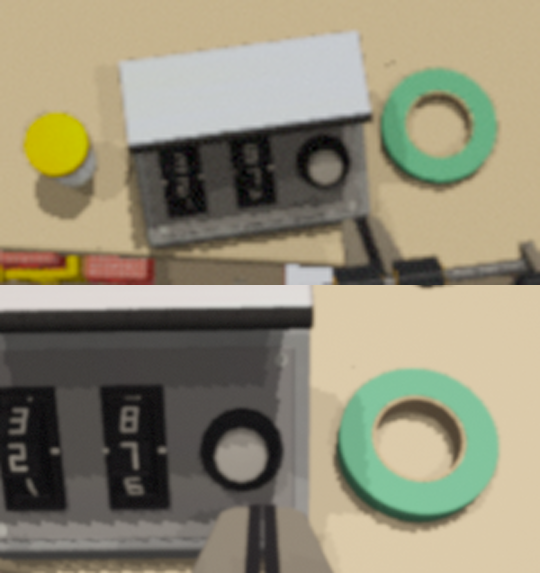

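The counter shows 27, the key is out, and the jar and tape haven't moved (mask centroids within 0.1 px). The hand is clear, so I'm handing in.

```bash
python3 -c "
from station import robot
print(robot.job_done())"
```

```text
the job is handed in; nothing more can be done
None
```

The counter is set to 27 and the load key was pressed at 27 and released. I handed the job in at about 16 s of the 48 s allowed, and no verdict was reported.

- **Units wheel:** It started at 4. The first downslope stroke turned it one click to 5. The second turned it two clicks to 7, where I had expected one. With the finger lifted, the 7 sits at its marks just as the tens 2 does, and the tens wheel still shows 2.
- **Load key:** I pressed it square to the panel with the closed fingertips. The force rose steadily for about 6 mm, passed 5 N, then went stiff (25 N at most). I take that as fully in, because the key's travel could only be inferred from force and fingertip position. After release the key looks proud again.
- **Last checks:** The hand was clear, about 90 mm off the panel, with contact force at noise level. The jar and tape centres in the top view are within 0.1 px of where they started.
- **What disagreed:** Contact with the drum came about 5 mm deeper than I had measured from the images. Sideways it was about 3 mm off. I corrected the first by feeling for contact and the second from the wrist view. One approach move also drifted about 13 mm near a wrist singularity, and I corrected it before touching anything.

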